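Unfold the book press crank and press a repaired book

ROBOT

A 7-joint arm with a two-finger parallel gripper is mounted at the origin on the work surface. World frame = base frame: x ahead of the robot, y to its left, z up, the work surface at z = 0. Lengths are in mm, angles in rad, forces in N, time in s.
With the tool pointing down it reaches from about 425 to 875 mm from the base axis. Payload 9.9 kg.
Tool frame: the origin (TCP) lies on the centre line of the jaws, within the pads' length; the fingertips stand 19 mm ahead of it and the grasp point (between the pads) is the TCP; z points along the fingers, y is the line along which they close (so a half turn about z gives the same grasp; the last joint's range is limited). The gripper opens to 85 mm and grips with 20 to 120 N. Pads are 22 mm wide; open, the fingers measure 114 mm over their backs; the gripper's body (76 mm by 85 mm) begins 54 mm behind the grasp point. The pads swing forward as they close: fully open they stand 13 mm farther back than shut.
Start: joints at [-1.221, 0.576, 0.025, 1.437, -0.015, 1.129, -0.057], TCP at [283.711, 612.485, 250.289] pointing down, gripper open.
Joint ranges: [-2.76, 2.76], [-0.34, 2.15], [-1.52, 1.57], [0.19, 2.46], [-1.09, 4.23], [0.17, 1.99], [-2.82, 2.82]. Speed limits (rad/s): [2.22, 2.22, 3.01, 3.01, 3.14, 3.14, 3.14].

INTERFACE

Orientations are given as a rotation vector (axis times angle).
In Python, from rig import ctrl, viewer, workorder, current_time, current_joint_positions, current_dq, current_effort, current_ee_pos, current_orientation, current_ft_force, current_wrist_torque, current_opening, current_gripper_force gives the robot as it stands. The module is installed in compiled form; this text tells all that it offers. Calls block until the motion is done:
- ctrl.move_pose(position, orientation): joint-space move of the TCP to a pose.
- ctrl.movel(position, orientation=None, v=150, contact_N=None): straight line of the TCP; orientation=None keeps the orientation; v is the mean speed in mm/s. With contact_N (N) it stops when the force on the tool has changed by that much, and returns True; else False.
- ctrl.movej(angles): joint-space move.
- ctrl.gripper_open() and ctrl.close_gripper(squeeze=None): open the fingers fully, or close them until they stop; squeeze is the grip in N (None keeps the last).
- ctrl.dwell(seconds).
- ctrl.ik(position, orientation): joint angles nearest the present ones, or None.
- viewer.capture(name): name is "scene" or "top"; returns (picture, depth): 420x560x3 uint8, red, green, blue; 420x560 float32, mm along the optical axis (not along the pixel's ray), 0 where there is no reading.
- viewer.calibration(name): a dict with "mtx" (3x3 intrinsics, pixels), "position" and "attitude" of the camera in the world. Camera axes: x right, y up, looking along -z (the intrinsics and any distortion apply to the point x, -y, -z); pixel columns grow to the right and rows downward; lengths in mm; the calibration is good to about 2 mm. A picture is of the moment at which its call begins. calibration takes no time and is no camera call.
A pose or a line that the arm cannot do raises ctrl.MotionError and nothing moves.
- workorder.sign_off(): hands the job in; it is judged then, once.
Trained networks look in the newest picture that a camera, given by its name, has taken for a name from the list of things; names that differ only in an ending like _2 or _b are one class to them, and where a whole thing is asked for, a point or a joint stands for the part that bears it (a point fixed in the world has none). Each returns a list of dicts, best first, with "score" (0 to 1); they miss things now and then, are a little off and sometimes report something else, mostly with a low value. They report only what shows in the picture. A call takes as long as a camera call. They do not tell look-alikes from the thing itself.
- viewer.boxes_of(camera, name): "centre" ([x, y, z] in mm, in the coordinates of the camera as it stood for that picture, good to about 4 mm: the middle of the surface that is visible of it).
- viewer.outline_of(camera, name): "mask" (420x560 bool, what is visible of it).
- viewer.spot_point(camera, name): "centre" ([x, y, z] in mm, in the coordinates of the camera as it stood for that picture, good to about 4 mm: a listed point, or the origin of a listed thing).
Readings, each from a call of its own:
- current_time(): time.
- current_joint_positions(): joint angles.
- current_dq(): joint speeds.
- current_effort(): joint torques, N m.
- current_ee_pos(): TCP position.
- current_orientation(): TCP orientation.
- current_ft_force(): force on the tool from outside, world axes, zero at the start.
- current_wrist_torque(): the same for the moment, N m.
- current_opening(): opening from 0.0 (shut) to 1.0 (fully open).
- current_gripper_force(): force on a finger pad.
Only numpy, scipy, OpenCV 4.12 (cv2) and the standard library are available. Lean on these libraries where they do the work, as an engineer would, in place of code of your own. Each camera call takes 0.05 s, during which the arm holds its last target. There are 200 camera calls.

TASK

A freshly repaired blue book lies in the small book press on the desk. Fold the crank's red handle out until it stands fully upright, then wind the crank clockwise (seen from above) until the press grips the book firmly, which you feel when the turning has become about twice as hard; do not crush the book. Then let go, leaving the handle upright and the other things on the desk where they are.

Things in the scene. Friction and masses are not known exactly. Their poses are not given: they have to be found in the camera images.
- press: green bookbinder's press, fixed: bed 200 x 290 mm (x, y), 26 mm high, two steel columns at y = +-125 mm, a 50 mm wide crossbeam along y with its top at 178 mm (brass nuts up to 186 mm, boss in the middle up to 190 mm). Origin: centre of the bed's underside, z up
- crank_axis (a point): point on the crank's upright axis, 223 mm above the desk, at the height of the handle's hinge pin; its axes are those of the press
- crank (a joint): turn of the crank in rad, growing clockwise seen from above, lowering the platen 20 mm per turn; the crank stays at its height. At 0 the arm points along the press's +x, at q along that turned by -q about z. Starts at 0 to 1.6, range to 25. Friction takes 3.3 N at the handle to turn, and holds up to 60 N of press force when let go. Held still, the handle pushes back 1 N per 19 N of press force
- handle_hinge (a point): pin on which the handle folds, at the end of the steel crank arm, 60 mm from the crank axis, 223 mm above the desk. x axis: horizontal, outwards along the arm; y axis: along the pin; z up. The arm below is 14 mm wide, its top 18 mm below the pin; a yoke 14 mm long and 20 mm wide holds the pin
- handle (a joint): fold angle of the handle in rad: 0 = folded flat above the crank arm, pointing from the pin in over the crank axis; 1.57 = upright, at a hard stop. Starts at 0 to 0.15. Friction of 0.12 N m holds it at any angle, no spring or latch: a radial push of 2 N or more on the standing handle folds it in again
- handle_grip (a point): point on the handle's centre line, 50 mm from the hinge pin. The handle is a round red grip, 18 mm across, covering 14 to 76 mm from the pin, and spins freely about its own length
- platen: green steel pressing plate 160 x 200 x 16 mm under the crossbeam, origin at its underside's centre. The beige felt pad under it is part of it and differs each time: its face is 6 to 16 mm below this origin, so go by feel. It meets the book after 2 to 7 rad of winding, then the force grows by about 28 N per mm. About 60 N doubles the force at the handle; under 25 N is loose, over 90 N crushes
- book: loose blue book 140 x 200 x 36 mm (x, y, z), lying in the press on the bed; origin at the centre of its underside. About 0.9 kg
- red_book: bystander: closed red book 110 x 170 x 28 mm, lying on the desk; origin at the centre of its underside
- glue_jar: bystander: closed glue jar, 56 mm across, 75 mm high, on the desk; origin at the centre of its underside
- mug: bystander: blue mug, 76 mm across, 85 mm high, on the desk; origin at the centre of its underside
- paperweight: bystander: brass paperweight, 64 mm across, 31 mm high, on the desk; origin at the centre of its underside
Mind the look-alikes: they are no part of the job. What is shaped like the book but green or yellow is not meant.

How it is judged (in metres and radians):
On the way, in this order (a step that is already met when the one before it is completed fails the run):
1. the handle is folded out upright before the press touches the book (value of joint handle above 1.4 rad and contact force between platen and book below 1 N), for 0.2 s.
2. the platen, wound down, presses the book with more than 25 N (contact force between platen and book above 25 N), for 0.2 s.
At the end, for the whole second after the job is handed in: The platen (with its pad) presses the book with 25 to 90 N, the handle stands upright (over 1.35 rad), the crank is at rest, and the book lies within 20 mm of where it was (contact force between platen and book between 25 and 90 N and value of joint handle above 1.35 rad and velocity of joint crank between -0.1 and 0.1 rad/s and distance of book from where it was at the start of the episode below 0.02 m); the robot touches nothing.
It fails at once if the book is crushed with more than 90 N (contact force between platen and book above 90 N).
It fails at once if a bystander is moved more than 20 mm (distance of any of red_book, glue_jar, mug, paperweight from where it was at the start of the episode above 0.02 m).
It also fails if it takes over 69 s, if anything falls off the work surface, if the arm or the gripper's body presses on something with over 40 N, if the wrist force passes 120 N, or if a joint passes its speed limit or range.

## Working session

There is one attempt and no reset: what is moved stays moved. The work goes in short steps, each a Python script; the robot and the scene stay as the last script left them, time stands still between calls to the robot, and variables do not carry over. Pictures are saved under pics/ and viewed, at most 10 in all, crops included, and the job is handed in when it is done.

```bash
mkdir -p pics; cat > h.py <<'E'
import numpy as np, cv2
from scipy.spatial.transform import Rotation as R
from rig import *
def cal(n):
    c=viewer.calibration(n); a=np.array(c["attitude"],float)
    M=a if a.shape==(3,3) else R.from_rotvec(a).as_matrix() if a.size==3 else None
    return np.array(c["mtx"],float),np.array(c["position"],float),M
def c2w(n,p):
    K,t,M=cal(n); return M@np.array(p)+t
def px(n,w):
    K,t,M=cal(n); p=M.T@(np.array(w)-t); u=K@[p[0],-p[1],-p[2]]; return u[:2]/u[2]
def cloud(n,d):
    K,t,M=cal(n); v,u=np.mgrid[:420,:560]
    P=np.stack([(u-K[0,2])/K[0,0]*d,-(v-K[1,2])/K[1,1]*d,-d],-1)
    return P@M.T+t
def f3(a): return np.round(np.array(a,float),2).tolist()
E
python3 - <<'E'
from h import *
for n in("scene","top"):
    print(viewer.calibration(n))
    im,d=viewer.capture(n); np.savez(f"{n}.npz",im=im,d=d); cv2.imwrite(f"pics/{n}0.png",im[...,::-1])
    for k in("press","crank_axis","handle_hinge","handle_grip","platen","book","red_book","glue_jar","mug","paperweight"):
        for r in viewer.spot_point(n,k)[:2]: print(n,k,f3(c2w(n,r["centre"])),round(r["score"],2),f3(px(n,c2w(n,r["centre"]))))
print(current_time(),current_orientation())
E
```

```text
{'mtx': array([[380.36244683,   0.        , 279.70759718],
       [  0.        , 380.36244683, 211.08991051],
       [  0.        ,   0.        ,   1.        ]]), 'position': array([1006.60819574,  609.50188636,  629.2098406 ]), 'attitude': array([0.40495181, 1.20168835, 2.18837   ])}
scene press [579.87, 27.53, 0.92] 0.55 [268.74, 266.1]
scene crank_axis [585.96, 27.13, 224.65] 0.78 [262.59, 188.47]
scene handle_hinge [593.96, -30.03, 219.6] 0.92 [244.52, 182.24]
scene handle_grip [586.08, 15.78, 228.84] 0.49 [259.29, 184.88]
scene platen [584.22, 28.96, 83.4] 0.61 [266.37, 240.64]
scene book [299.68, 339.66, 2.24] 0.95 [445.53, 280.66]
scene book [608.45, -324.78, 0.78] 0.93 [190.29, 212.27]
scene red_book [687.98, 267.45, -0.2] 0.89 [301.39, 353.49]
scene mug [372.03, -47.98, 0.19] 0.78 [308.98, 222.13]
scene paperweight [492.32, 221.6, 1.77] 0.81 [351.65, 291.96]
{'mtx': array([[423.32213005,   0.        , 282.05458768],
       [  0.        , 423.32213005, 201.71504922],
       [  0.        ,   0.        ,   1.        ]]), 'position': array([ 471.64076511,   39.19496809, 1073.145
[... 230 characters left out ...]
69.11]
top handle_hinge [591.46, -32.09, 218.84] 0.89 [312.07, 165.45]
top handle_grip [583.07, 19.11, 223.25] 0.7 [287.01, 169.68]
top platen [581.39, 28.6, 82.64] 0.61 [281.71, 178.28]
top platen [372.5, -47.77, -3.68] 0.48 [313.05, 263.75]
top book [301.66, 339.57, -1.45] 0.93 [159.26, 295.17]
top book [610.77, -322.07, 1.01] 0.78 [418.41, 168.1]
top red_book [689.71, 275.64, -1.43] 0.55 [184.09, 141.33]
top glue_jar [458.81, -159.52, -4.86] 0.86 [356.14, 228.78]
top mug [371.52, -48.16, -4.13] 0.74 [313.2, 264.13]
top paperweight [491.42, 223.53, 0.01] 0.74 [204.99, 218.56]
top paperweight [583.07, 31.13, 225.23] 0.43 [281.06, 169.65]
1.1 [-6.76090481e-01 -3.06796409e+00  1.81500878e-05]
```

View pics/scene0.png

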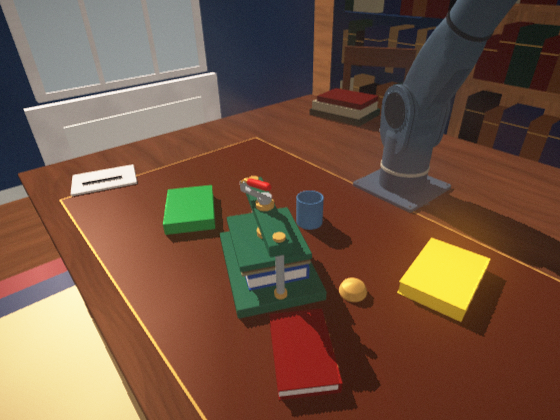

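View pics/top0.png

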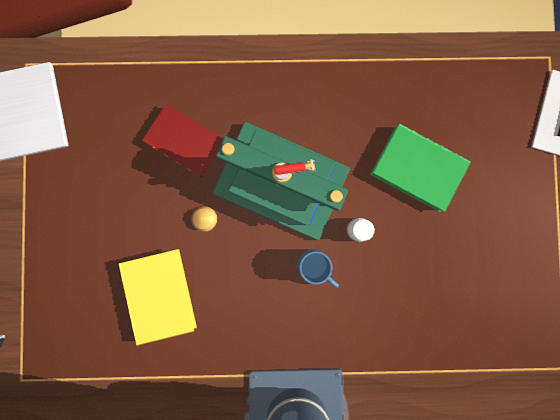

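The scene picture shows the blue book in the green press at about (275,275), with the folded red handle at (258,184). In the top picture the handle lies at (292,169) and the hinge at (312,165). The green book at (420,167) and the yellow one at (158,297) are look-alikes on the desk, so I leave them alone. Next I refine the axis from the nuts and the handle from its red pixels, and confirm in one crop.

```bash
python3 - <<'E'
from h import *
Z=np.load("top.npz"); im,d=Z["im"],Z["d"]; P=cloud("top",d)
hsv=cv2.cvtColor(im,cv2.COLOR_RGB2HSV).astype(int); h,s,v=hsv[...,0],hsv[...,1],hsv[...,2]
red=((h<6)|(h>174))&(s>150)&(v>110)&(P[...,2]>205)&(P[...,2]<260)
q=P[red]; c=q.mean(0); u=np.linalg.svd((q-c)[:,:2],full_matrices=False)[2][0]; t=(q-c)[:,:2]@u
print("handle n",len(q),f3(c),"dir",f3(u),f3([t.min(),t.max()]),"z fit",f3(np.polyfit(t,q[:,2],1)))
print("ends",f3(c[:2]+u*t.min()),f3(c[:2]+u*t.max()))
m=((h>14)&(h<28)&(s>100)&(v>140)&(P[...,2]>165)&(P[...,2]<200)).astype(np.uint8)
n,l,st,ce=cv2.connectedComponentsWithStats(m)
for i in range(1,n):
    if st[i,4]>20: print(f3(ce[i]),st[i,4],f3(np.median(P[l==i],0)))
for n_ in("scene",):
    Z=np.load(n_+".npz"); a=Z["im"][160:310,200:360]
    b=im[120:250,200:360]
    cv2.imwrite("pics/crop.png",np.vstack([cv2.resize(a,(480,300)),cv2.resize(b,(480,300))])[...,::-1])
yaw=np.arctan2(-31-29,592.7-585.3)
w=np.array([585,29,0])
for k in range(2):
    x=R.from_euler("z",yaw+k*np.pi); o=(x*R.from_euler("x",np.pi)).as_rotvec()
    print(k,o,[ (lambda j: None if j is None else f3(j))(ctrl.ik(p,o)) for p in ([585,29,300],[645,29,275],[525,29,275],[585,89,275],[585,-31,275])])
E
```

```text
handle n 245 [585.03, 14.4, 234.0] dir [0.14, -0.99] [-30.7, 30.63] z fit [-0.09, 234.0]
ends [580.59, 44.78] [589.45, -15.91]
[227.6, 148.5] 119 [635.32, 142.35, 184.94]
[281.95, 177.81] 58 [569.16, 28.17, 188.53]
[335.97, 195.8] 117 [530.68, -84.1, 184.76]
0 [ 2.35347637e+00 -2.08104622e+00 -1.27427330e-16] [[-0.81, 0.76, 1.36, 1.63, -0.75, 1.38, -2.37], [-0.72, 0.88, 1.36, 1.51, -0.86, 1.45, -2.35], [-0.9, 0.69, 1.36, 1.81, -0.71, 1.25, -2.35], [-0.9, 0.8, 1.36, 1.65, -0.8, 1.36, -2.44], [-0.7, 0.79, 1.36, 1.67, -0.79, 1.35, -2.23]]
1 [2.08104622e+00 2.35347637e+00 1.44108865e-16] [[-0.45, 0.44, 0.49, 1.62, -0.22, 1.14, 0.22], [-0.4, 0.55, 0.49, 1.5, -0.27, 1.16, 0.25], [-0.47, 0.36, 0.46, 1.8, -0.19, 1.02, 0.18], [-0.52, 0.46, 0.44, 1.64, -0.22, 1.09, 0.11], [-0.35, 0.46, 0.49, 1.66, -0.24, 1.09, 0.34]]
```

View pics/crop.png

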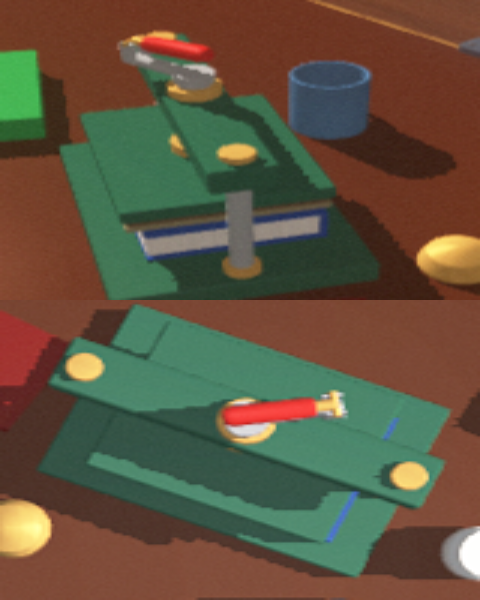

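The crop confirms the press: the blue book is under the felt, and the handle is folded in over the hub. The two measurements agree. The nut midpoint puts the axis at (583,29), the handle puts the pin at (591.5,-30), and they are 59.8 mm apart (60 given). Next I grip the handle and fold it out.

```bash
cat >> h.py <<'E'
A=np.array([583.0,29.1]); PIN=np.array([591.5,-30.1])
a0=np.arctan2(*(PIN-A)[::-1])
e0=np.array([np.cos(a0),np.sin(a0),0])
O=(R.from_euler("z",a0+np.pi)*R.from_euler("x",np.pi)).as_rotvec()
def hp(th,r=52,dz=5): return np.array([*PIN,223.])+r*(-np.cos(th)*e0+np.array([0,0,np.sin(th)]))+[0,0,dz]
E
python3 - <<'E'
from h import *
p=hp(.09); ctrl.move_pose(p+[0,0,80],O)
print(current_time(),f3(current_ee_pos()),f3(current_ft_force()))
print("hit",ctrl.movel(p,v=80,contact_N=6),f3(current_ee_pos()),f3(p))
ctrl.close_gripper(25)
print(current_opening()*85,current_gripper_force(),f3(current_ft_force()),current_time())
for th in np.linspace(.09,1.57,11)[1:]:
    ctrl.movel(hp(th),v=50); print(round(th,2),f3(current_ft_force()))
print(current_time(),current_opening()*85,f3(current_ee_pos()),f3(hp(1.57)))
im,d=viewer.capture("scene"); cv2.imwrite("pics/s1.png",cv2.resize(im[100:300,160:400],(720,600))[...,::-1])
for n in("scene","top"):
    if n=="top": viewer.capture(n)
    for k in("handle_hinge","handle_grip"):
        for r in viewer.spot_point(n,k)[:1]: print(n,k,f3(c2w(n,r["centre"])),round(r["score"],2))
E
```

```text
3.4667 [584.18, 22.57, 312.42] [0.38, 0.37, -0.0]
hit False [584.44, 21.09, 233.19] [584.14, 21.16, 232.67]
16.98455252617934 24.562506079673767 [3.67, 0.97, -0.43] 5.2417
0.24 [4.71, 0.28, -0.81]
0.39 [5.91, -0.11, -0.38]
0.53 [4.6, 1.71, -0.22]
0.68 [4.47, 1.79, -1.37]
0.83 [4.68, 1.8, -0.86]
0.98 [3.06, 3.44, 0.02]
1.13 [2.65, 5.04, 0.92]
1.27 [2.58, 5.69, 1.76]
1.42 [1.32, 6.13, 4.31]
1.57 [0.57, 5.57, 7.13]
8.2417 16.8314034867674 [591.6, -28.15, 280.61] [591.49, -30.06, 280.0]
scene handle_hinge [590.97, -33.96, 219.87] 0.72
scene handle_grip [589.31, -23.11, 270.65] 0.7
```

View pics/s1.png

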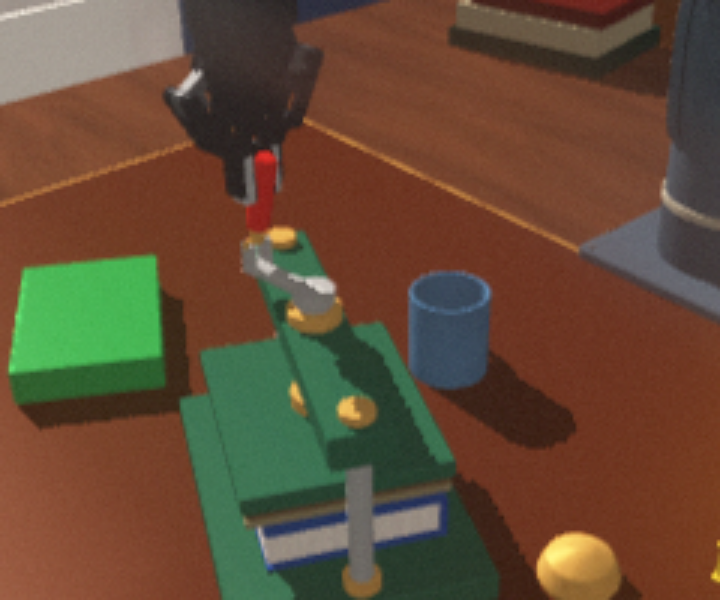

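The picture shows the handle standing nearly upright in the jaws (crop about (260,195)), and the desk items look untouched. I push it outward to feel for the stop.

```bash
python3 - <<'E'
from h import *
b=hp(1.57)
for k in(2,4,6,8,10):
    ctrl.movel(b+k*e0,v=30); f=current_ft_force(); x=current_ee_pos()
    print(k,f3(f),"radial f",round(float(f@e0),2),"rad pos",round(float((x-[*A,0])@e0),2))
    if f@e0<-13: break
print(current_time())
E
```

```text
2 [0.59, 7.3, 6.74] radial f -7.14 rad pos 59.43
4 [0.05, 7.41, 8.04] radial f -7.33 rad pos 61.3
6 [0.38, 7.53, 6.96] radial f -7.4 rad pos 63.36
8 [-0.15, 7.76, 7.23] radial f -7.71 rad pos 65.43
10 [0.9, 6.77, 6.69] radial f -6.58 rad pos 67.57
9.7917
```

```bash
python3 - <<'E'
from h import *
for n in("scene","top"):
  im,d=viewer.capture(n)
  if n=="scene":
    P=cloud(n,d); hsv=cv2.cvtColor(im,cv2.COLOR_RGB2HSV).astype(int); h,s,v=hsv[...,0],hsv[...,1],hsv[...,2]
    red=((h<6)|(h>174))&(s>150)&(v>90)&(P[...,2]>225)&(P[...,2]<320)&(abs(P[...,0]-590)<60)&(abs(P[...,1]+30)<60)
    q=P[red]; print(len(q))
    for lo in range(230,310,10):
        z=q[(q[:,2]>=lo)&(q[:,2]<lo+10)]
        if len(z): print(lo,len(z),f3(np.median(z,0)))
    vs,us=np.nonzero(red); print([(r,round(us[vs==r].mean(),1)) for r in np.unique(vs)])
    u0,v0=px(n,hp(1.57)); 
    print("upright proj",f3(px(n,[*PIN,237])),f3(px(n,[*PIN,299])))
    cv2.imwrite("pics/s2.png",cv2.resize(im[120:220,190:310],(720,600),interpolation=cv2.INTER_CUBIC)[...,::-1])
  for k in("handle_hinge","handle_grip","crank_axis"):
    for r in viewer.spot_point(n,k)[:1]: print(n,k,f3(c2w(n,r["centre"])),round(r["score"],2))
E
```

```text
193
230 3 [589.61, -24.25, 238.66]
240 30 [596.03, -23.37, 245.23]
250 32 [596.22, -22.35, 254.67]
260 27 [594.19, -21.1, 263.93]
270 24 [593.73, -20.87, 275.17]
280 30 [595.21, -19.28, 284.84]
290 47 [591.9, -21.86, 296.65]
[(np.int64(148), np.float64(244.5)), (np.int64(149), np.float64(244.5)), (np.int64(150), np.float64(245.0)), (np.int64(151), np.float64(245.0)), (np.int64(152), np.float64(245.0)), (np.int64(153), np.float64(245.0)), (np.int64(154), np.float64(244.5)), (np.int64(155), np.float64(245.0)), (np.int64(156), np.float64(245.0)), (np.int64(157), np.float64(245.0)), (np.int64(158), np.float64(245.0)), (np.int64(159), np.float64(245.0)), (np.int64(160), np.float64(245.5)), (np.int64(161), np.float64(245.5)), (np.int64(162), np.float64(245.5)), (np.int64(163), np.float64(245.5)), (np.int64(164), np.float64(245.5)), (np.int64(165), np.float64(245.5)), (np.int64(166), np.float64(245.0)), (np.int64(167), np.float64(244.5)), (np.int64(168), np.float64(244.5)), (np.int64(169), np.float64(244.5)), (np.int64(170), np.float64(244.5)), (np.int64(171), np.float64(244.5)), (np.int64(172), np.float64(244.5)), (np.int64(173), np.float64(244.5)), (np.int64(174), np.float64(244.5)), (np.int64(175), np.float64(245.0))]
upright proj [244.84, 175.02] [242.79, 149.28]
scene handle_hinge [592.33, -33.29, 218.87] 0.84
scene handle_grip [590.99, -34.19, 273.37] 0.65
scene crank_axis [372.78, -50.0, 1.91] 0.66
top handle_hinge [584.6, 34.16, 220.27] 0.31
top crank_axis [584.94, 30.16, 221.84] 0.77
```

View pics/s2.png

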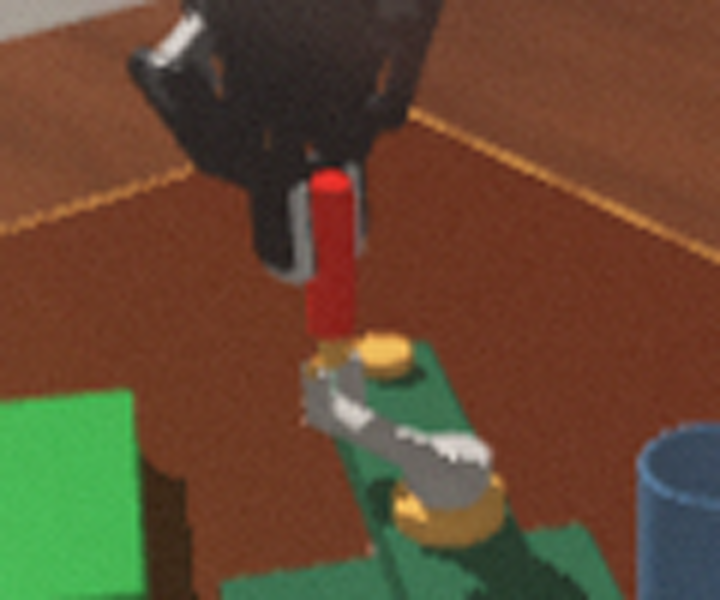

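The handle stands upright at its stop (crop (330,250); grip point directly above the hinge). The last 10 mm was only the pads sliding along it. I recentre, grip firmer and wind the first stretch, which must be free of the book.

```bash
cat >> h.py <<'E'
def step(a,rad=61,z=278,v=40):
    ctrl.movel([A[0]+rad*np.cos(a),A[1]+rad*np.sin(a),z],v=v)
    f=current_ft_force(); x=current_ee_pos()-[*A,0]; b=np.arctan2(x[1],x[0])
    n=np.array([np.cos(b),np.sin(b),0]); t=np.array([np.sin(b),-np.cos(b),0])
    return b,float(np.hypot(*x[:2])),float(-f@t),float(f@n),float(f[2])
E
python3 - <<'E'
from h import *
ctrl.gripper_open(); step(a0)
ctrl.close_gripper(60); print(current_opening()*85,f3(current_ft_force()),current_time())
for k in range(1,13):
    b,r,T,N,z=step(a0-.15*k); print(round(.15*k,2),"lag",round((b-(a0-.15*k)+np.pi)%(2*np.pi)-np.pi,3),f3([r,T,N,z]))
print(current_time())
viewer.capture("scene")
for k in("handle_hinge","handle_grip"):
    for r in viewer.spot_point("scene",k)[:1]: print(k,f3(c2w("scene",r["centre"])),round(r["score"],2))
print(f3(current_ee_pos()))
E
```

```text
16.135582532791755 [0.58, 0.71, 2.71] 11.8667
0.15 lag -0.008 [60.94, 0.17, 0.21, 3.57]
0.3 lag -0.009 [60.85, -0.76, -0.85, 5.65]
0.45 lag -0.006 [60.78, 0.46, -2.04, 6.46]
0.6 lag -0.002 [60.7, 1.21, -3.03, 6.8]
0.75 lag 0.003 [60.98, 1.59, -2.23, 6.47]
0.9 lag 0.0 [60.82, 2.03, -3.75, 6.25]
1.05 lag 0.001 [60.74, 1.88, -3.92, 5.92]
1.2 lag 0.001 [60.28, 0.29, -5.71, 5.19]
1.35 lag 0.003 [59.87, 0.77, -6.33, 2.74]
1.5 lag 0.004 [59.34, 0.25, -8.72, 1.65]
1.65 lag 0.005 [58.81, -0.29, -11.09, -1.21]
1.8 lag 0.008 [58.27, 0.8, -12.39, -3.73]
16.3667
handle_hinge [523.23, 35.93, 219.97] 0.9
handle_grip [522.85, 36.56, 271.33] 0.55
[524.91, 33.69, 278.34]
```

The radial force builds up on the far side, so the true axis lies about 2 mm further in +x, which agrees with the networks' 585. I correct the axis and try sampling forces while moving.

```bash
cat >> h.py <<'E'
AX=np.array([585.0,29.5])
import threading
def seg(a,rad=60.5,z=278,v=40):
    S=[]; on=[1]
    def run():
        import time
        while on[0]: S.append((current_time(),*current_ft_force(),*current_ee_pos())); time.sleep(.0005)
    th=threading.Thread(target=run); th.start()
    try: ctrl.movel([AX[0]+rad*np.cos(a),AX[1]+rad*np.sin(a),z],v=v)
    finally: on[0]=0; th.join()
    S.append((current_time(),*current_ft_force(),*current_ee_pos()))
    S=np.array(S); S=S[np.unique(S[:,0],return_index=True)[1]]
    b=np.arctan2(S[:,5]-AX[1],S[:,4]-AX[0])
    T=-(S[:,1]*np.sin(b)-S[:,2]*np.cos(b)); N=S[:,1]*np.cos(b)+S[:,2]*np.sin(b)
    n=len(T); m=slice(n//4,max(3*n//4,n//4+1))
    return n,float(b[-1]),float(np.median(T[m])),float(T[-1]),float(N[-1]),float(np.hypot(*(S[-1,4:6]-AX)))
E
python3 - <<'E'
from h import *
x=current_ee_pos(); print(f3(x-[*AX,0]))
for k in range(13,17):
    n,b,Tm,Te,N,r=seg(a0-.15*k); print(round(.15*k,2),n,f3([(a0-b)%(2*np.pi),Tm,Te,N,r]))
print(current_time())
E
```

```text
[-60.09, 4.19, 278.34]
1.95 1 [1.94, -0.72, -0.72, -6.55, 59.06]
2.1 1 [2.09, -0.58, -0.58, -8.24, 58.5]
2.25 1 [2.24, -0.6, -0.6, -9.47, 57.98]
2.4 1 [2.38, -0.23, -0.23, -10.39, 57.49]
18.0417Exception in thread Thread-1 (run):
Traceback (most recent call last):
  File "h.py", line 33, in run
    while on[0]: S.append((current_time(),*current_ft_force(),*current_ee_pos())); time.sleep(.0005)
                                           ~~~~~~~~~~~~~~~~^^
KeyError: 't'
Exception in thread Thread-2 (run):
Traceback (most recent call last):
  File "h.py", line 33, in run
    while on[0]: S.append((current_time(),*current_ft_force(),*current_ee_pos())); time.sleep(.0005)
                                           ~~~~~~~~~~~~~~~~^^
KeyError: 't'
Exception in thread Thread-3 (run):
Traceback (most recent call last):
  File "h.py", line 33, in run
    while on[0]: S.append((current_time(),*current_ft_force(),*current_ee_pos())); time.sleep(.0005)
                                           ~~~~~~~~~~~~~~~~^^
KeyError: 't'
Exception in thread Thread-4 (run):
Traceback (most recent call last):
  File "h.py", line 33, in run
    while on[0]: S.append((current_time(),*current_ft_force(),*current_ee_pos())); time.sleep(.0005)
                                           ~~~~~~~~~~~~~~~~^^
KeyError: 't'
```

Threaded sampling doesn't work, so I read the held force after each step, which should be F/19 once the press grips. I fit the axis from the recorded positions, where the handle was pressed against its stop, and continue.

```bash
cat > fit.py <<'E'
from h import *
from scipy.optimize import least_squares
Q=[];
for k,r in zip(range(4,13),[60.7,60.98,60.82,60.74,60.28,59.87,59.34,58.81,58.27]): a=a0-.15*k; Q.append(A+r*np.array([np.cos(a),np.sin(a)]))
for w,r in zip([1.94,2.09,2.24,2.38],[59.06,58.5,57.98,57.49]): a=a0-w; Q.append(AX+r*np.array([np.cos(a),np.sin(a)]))
Q=np.array(Q)
s=least_squares(lambda c:np.hypot(*(Q-c).T)-60,AX); print(s.x,f3(s.fun))
E
cat >> h.py <<'E'
def wind(a,C,rad=61,z=278,v=40):
    ctrl.movel([C[0]+rad*np.cos(a),C[1]+rad*np.sin(a),z],v=v)
    f=np.mean([current_ft_force() for _ in range(5)],0); x=current_ee_pos()[:2]-C; b=np.arctan2(x[1],x[0])
    return (a0-b)%(2*np.pi),float(-f[0]*np.sin(b)+f[1]*np.cos(b)),float(f[0]*np.cos(b)+f[1]*np.sin(b)),float(np.hypot(*x)),float(f[2])
E
python3 - <<'E'
from fit import *
C=s.x
for k in range(17,23):
    print(round(.15*k,2),f3(wind(a0-.15*k,C)))
print(current_time())
E
```

```text
[584.73282149  26.07943593] [-1.17, -0.43, -0.09, 0.34, 0.41, 0.51, 0.48, 0.43, 0.33, -0.34, -0.4, -0.45, -0.54]
2.55 [2.54, -0.34, -6.32, 59.08, 4.4]
2.7 [2.69, -0.32, -5.02, 58.93, 4.81]
2.85 [2.84, -1.18, -5.2, 58.82, 4.81]
3.0 [2.99, -0.32, -4.83, 58.77, 7.49]
3.15 [3.15, -0.13, -3.49, 58.76, 7.1]
3.3 [3.3, -0.62, -3.71, 58.76, 7.64]
20.2333
```

```bash
cat > run.py <<'E'
from fit import *
import sys
C=s.x; k0,k1,lim=map(float,sys.argv[1:4])
for k in np.arange(k0,k1):
    o=wind(a0-.15*k,C); print(round(.15*k,2),f3(o))
    if o[1]>lim: break
print(current_time())
E
python3 run.py 23 52 1.0
```

```text
[584.73282149  26.07943593] [-1.17, -0.43, -0.09, 0.34, 0.41, 0.51, 0.48, 0.43, 0.33, -0.34, -0.4, -0.45, -0.54]
3.45 [3.45, -0.04, -3.08, 58.83, 7.43]
3.6 [3.6, 0.95, -3.58, 58.95, 8.11]
3.75 [3.75, 0.57, -3.72, 59.05, 9.09]
3.9 [3.9, 0.88, -3.53, 59.08, 9.38]
4.05 [4.05, 1.52, -3.26, 59.22, 9.14]
22.1083
```

```bash
python3 - <<'E'
from fit import *
C=s.x
for i in range(4): ctrl.dwell(.1); print(f3(current_ft_force()))
for w in(4.15,4.25): print(w,f3(wind(a0-w,C,v=25)))
im,d=viewer.capture("scene"); cv2.imwrite("pics/s3.png",cv2.resize(im[140:310,200:360],(752,600),interpolation=cv2.INTER_CUBIC)[...,::-1])
for r in viewer.spot_point("scene","platen")[:1]: print(f3(c2w("scene",r["centre"])),r["score"])
for k in("handle_hinge","handle_grip"):
    for r in viewer.spot_point("scene",k)[:1]: print(k,f3(c2w("scene",r["centre"])),round(r["score"],2))
print(f3(current_ee_pos()),current_time())
E
```

```text
[584.73282149  26.07943593] [-1.17, -0.43, -0.09, 0.34, 0.41, 0.51, 0.48, 0.43, 0.33, -0.34, -0.4, -0.45, -0.54]
[-3.84, -1.57, 9.74]
[-3.96, -1.84, 8.96]
[-3.67, -1.91, 9.93]
[-4.33, -1.83, 9.32]
4.15 [4.14, 3.76, -4.53, 59.38, 10.92]
4.25 [4.24, 4.03, -3.32, 59.52, 11.05]
[584.7, 28.09, 72.94] 0.71
handle_hinge [632.85, 64.63, 217.66] 0.79
handle_grip [631.69, 59.38, 272.26] 0.63
[633.37, 60.37, 278.08] 23.4917
```

View pics/s3.png

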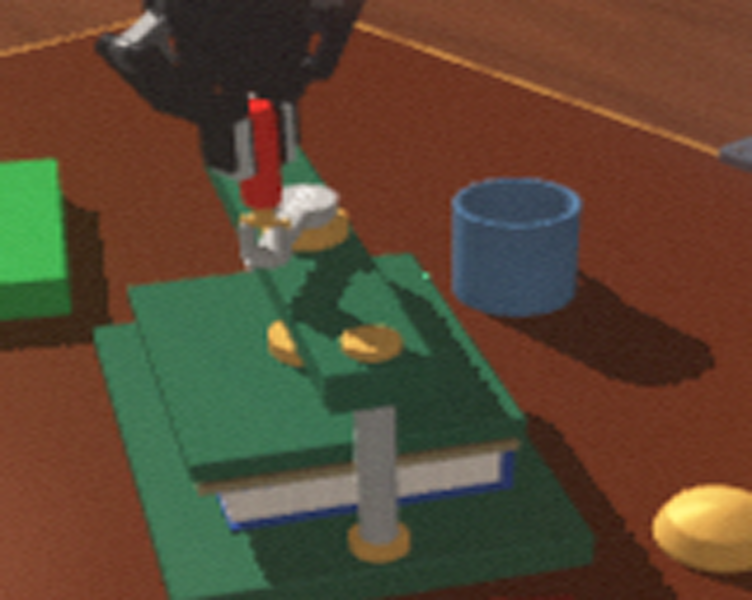

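The felt now appears to meet the book (crop (360,465)). The held reading depends on how friction settles, so I separate friction from press force by slow back-and-forth strokes.

```bash
cat > bf.py <<'E'
from fit import *
import sys
C=s.x
for w in map(float,sys.argv[1:]): print(w,f3(wind(a0-w,C,v=12)))
print(current_time())
E
python3 bf.py 4.19 4.13 4.07 4.13 4.19 4.25 4.30
```

```text
[584.73282149  26.07943593] [-1.17, -0.43, -0.09, 0.34, 0.41, 0.51, 0.48, 0.43, 0.33, -0.34, -0.4, -0.45, -0.54]
4.19 [4.2, 0.47, -2.94, 59.41, 8.94]
4.13 [4.14, -1.19, -3.29, 59.29, 9.65]
4.07 [4.08, -0.69, -4.21, 59.21, 8.75]
4.13 [4.12, 4.04, -4.36, 59.29, 10.67]
4.19 [4.18, 4.8, -4.25, 59.43, 12.04]
4.25 [4.24, 4.75, -4.24, 59.51, 11.41]
4.3 [4.28, 5.54, -3.7, 59.6, 11.31]
26.6417
```

```bash
python3 bf.py 4.35 4.40
```

```text
[584.73282149  26.07943593] [-1.17, -0.43, -0.09, 0.34, 0.41, 0.51, 0.48, 0.43, 0.33, -0.34, -0.4, -0.45, -0.54]
4.35 [4.33, 5.67, -4.58, 59.66, 12.57]
4.4 [4.38, 6.21, -4.66, 59.76, 11.29]
27.4417
```

The turning force is now 6.2 N, about twice the free 3.3 N. That makes the press force about 52–55 N, and the angle model and the back-and-forth mean agree. I let go and check.

```bash
python3 - <<'E'
from h import *
ctrl.gripper_open(); print(f3(current_ft_force()))
p=current_ee_pos(); ctrl.movel(p+[0,0,110],v=80); print(f3(current_ft_force()),current_time())
im,d=viewer.capture("scene"); cv2.imwrite("pics/s4.png",cv2.resize(im[140:310,200:360],(752,600),interpolation=cv2.INTER_CUBIC)[...,::-1])
for n in("scene","top"):
    if n=="top": viewer.capture(n)
    for k in("handle_hinge","handle_grip","platen","red_book","glue_jar","mug","paperweight"):
        for r in viewer.spot_point(n,k)[:1]: print(n,k,f3(c2w(n,r["centre"])),round(r["score"],2))
E
```

```text
[0.08, 0.19, -0.29]
[0.44, -0.26, -0.52] 29.6417
scene handle_hinge [634.31, 54.86, 220.68] 0.72
scene handle_grip [634.58, 55.81, 272.12] 0.7
scene platen [586.45, 27.22, 73.03] 0.69
scene red_book [687.26, 268.06, 6.58] 0.95
scene mug [372.09, -48.06, 0.42] 0.82
scene paperweight [494.91, 218.12, 1.07] 0.7
top handle_hinge [372.48, -45.64, -0.8] 0.43
top red_book [689.99, 270.34, -0.76] 0.8
top glue_jar [459.07, -162.31, -3.12] 0.86
top mug [372.79, -44.77, -2.5] 0.74
```

View pics/s4.png

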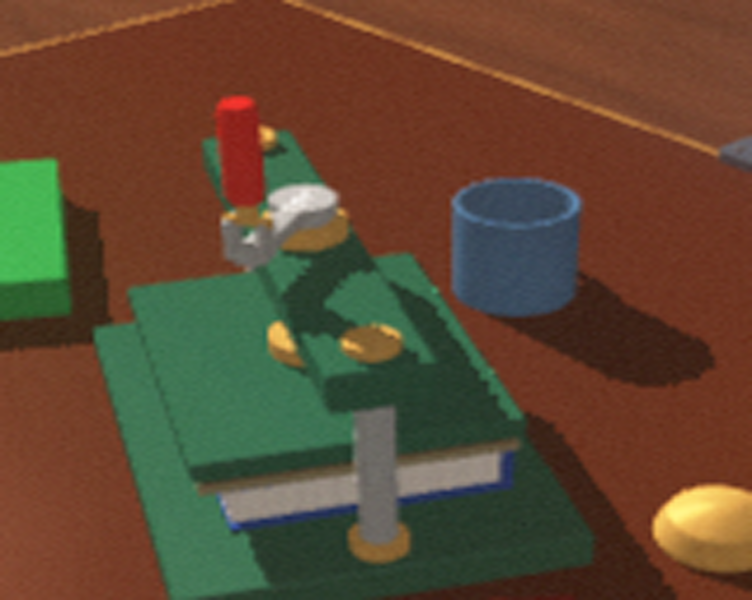

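The picture shows the handle upright at (240,150), the gripper clear, the platen on the book and the bystanders in place. The crank held at about 4.36 rad, so I hand in.

```bash
python3 -c "
from h import *
print(workorder.sign_off(),current_time())"
```

```text
the job is handed in; nothing more can be done
the job is handed in; nothing more can be done
```

I handed the job in at about 30 s of the 69 s allowed: the handle is upright, the press grips the book with an estimated 50–55 N (from the handle force, not measured directly), the gripper is clear, and the bystanders stayed in place in the last pictures; the sign-off gave no verdict.

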